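# Nest the matching duct reducer

### The job

Pick up the red duct reducer that stands by itself on the bench and nest it over the red one in the blue tray, so that it sits fully down on it, upright, with the pair still standing in the tray. Lower it on and let go only once it is seated, do not drop it, and leave the bare-metal reducer in the tray where it stands.

Things in the scene. Friction and masses are not known exactly. Their poses are not given: they have to be found in the camera images.
- loose_red_mid (a point): Red sheet-metal duct reducer alone on the bench, wide open mouth down, 0.15-0.31 kg, 122 mm tall: skirt 110 mm wide and 12 high, taper to a flat 66 mm shoulder 82 mm up, then a straight neck 44 mm wide, 40 high, black cap: grasp this from above. Hollow, 3 mm walls; inside 104 mm wide at the mouth, 60 at the flat ceiling 78 mm up (neck closed). Point: on its axis (z, up), 61 mm above its underside.
- tray_red_mid (a point): Red reducer standing loose in the blue tray, same shape and size: the one to nest onto. Its neck enters the other's hollow until its top meets the ceiling; the upper one then stands 44 mm higher than this one, with about 8 mm of play sideways. Point: on its axis (z, up), half-way up, 61 mm above its underside.
- tray_grey_mid (a point): Bare-metal silver-grey reducer standing loose in the same tray, same shape and size, 150 mm from the red one centre to centre; not to be used or moved. Point: on its axis (z, up), half-way up, 61 mm above its underside.
- tray: Shallow blue plastic tray fixed to the bench, 300 mm along its x, 160 mm along its y, 25 mm high, floor 5 mm thick; the two reducers stand in it 75 mm either side of its centre along its x, either way round. Origin at the centre of its underside, z up.
There are look-alikes about, which are no part of the job. What is shaped like the part that bears tray_red_mid but green or orange is not meant.

How it is judged:
By the outcome, as a careful person would: the job done as asked, in the order asked, and still so for the second after the job is handed in, with the robot touching nothing.
It also fails if it takes over 38 s, if anything falls off the work surface, if the arm or the gripper's body presses on something with over 40 N, if the wrist force passes 120 N, or if a joint passes its speed limit or range.

### The arm

A 7-joint arm with a two-finger parallel gripper is mounted at the origin on the work surface. World frame = base frame: x ahead of the robot, y to its left, z up, the work surface at z = 0. Lengths are in m, angles in rad, forces in N, time in s.
With the tool pointing down it reaches from about 0.425 to 0.925 m from the base axis. Payload 6.8 kg.
Tool frame: the origin (TCP) lies midway between the tips of the shut fingers; the grasp point (between the pads) lies 19 mm behind it (grip_point_offset is the z of the grasp point in the tool frame, in m); z points along the fingers, y is the line along which they close (so a half turn about z gives the same grasp; the last joint's range is limited). The gripper opens to 85 mm and grips with 20 to 120 N. Pads are 22 mm wide; open, the fingers measure 114 mm over their backs; the gripper's body (76 mm by 85 mm) begins 54 mm behind the grasp point. The pads swing forward as they close: fully open they stand 13 mm farther back than shut.
Start: joints at [1.01, 0.477, 0.022, 1.555, -0.011, 1.109, -0.083], TCP at [0.295, -0.607, 0.231] pointing down, gripper open.
Joint ranges: [-2.96, 2.96], [-0.34, 2.1], [-1.41, 1.46], [0.24, 2.44], [-1.37, 4.51], [0.17, 1.92], [-2.96, 2.96]. Speed limits (rad/s): [2.39, 2.39, 3.14, 3.14, 3.14, 3.14, 3.14].

### API

Orientations are given as a rotation vector (axis times angle).
In Python, from bench import get_obs, grab_frame, calibration, hand_in, grip_point_offset gives the robot as it stands.
- The arm moves only by the shell command python3 -m pendant 'ROWS' [OPENING] [FORCE]. ROWS is a JSON object of lists of equal length, an entry for each row: "translation": the shift along the world's x, y, z in units of 25 mm (1.0 is 25 mm), a list of three; "delta_rot": the turn, a rotation vector about the world's x, y, z in units of 5 degrees (1.0 is 5 degrees), a list of three. In form: {"translation": [[dx, dy, dz], ...], "delta_rot": [[rx, ry, rz], ...]}. A call has 1 to 12 rows; each row is the pose to reach, as a shift and turn from the pose commanded when the call began; what a row does not reach only later rows make up. A row lasts 1/8 s, in which the tool goes at most 62.5 mm and 10.7 degrees, less where a joint would pass 70% of its speed; a pose out of reach is approached as far as the arm can. A call with a gripper value outside its range is refused whole. OPENING is the opening, from 0 (shut) to 1 (fully open), set as the call begins (- or left out, the last holds). The fingers move at their own pace and stop on an object; FORCE is the grip in N (left out, the last holds). Time passes only in rows, so rows that repeat a pose let the fingers close. It gives the time, the measured TCP pose, the force, the opening and the grip force at its end, in the units of the state.
- get_obs(): the state, without advancing time (a new reading comes with each control period).
- grab_frame(name): name is "scene" or "top"; returns (picture, depth): 400x640x3 uint8, red, green, blue; 400x640 float32, m along the optical axis (not along the pixel's ray), 0 where there is no reading.
- calibration(name): a dict with "K" (3x3 intrinsics, pixels), "rvec" (rotation vector, rad) and "tvec" (3), from world to camera coordinates, as OpenCV has them. Camera axes: x right, y down, z forward; pixel columns grow to the right and rows downward; lengths in m; the calibration is good to about 2 mm. A picture is of the moment at which its call begins. calibration takes no time and is no camera call.
- hand_in(): hands the job in; it is judged then, once.
The state is a dict: "clock": time; "joints": joint angles; "qvel": joint speeds; "tau": joint torques, N m; "tcp_pos": TCP position; "orientation": TCP orientation; "contact_force": force on the tool from outside, world axes, zero at the start; "moment": the same for the moment, N m; "grip_width": finger opening in m; "gripper_force": force on a finger pad.
Only numpy, scipy, OpenCV 4.12 (cv2) and the standard library are available. Lean on these libraries where they do the work, as an engineer would, in place of code of your own. Each camera call takes 0.05 s, during which the arm holds its last target. There are 200 camera calls.

## Working session

There is one attempt and no reset: what is moved stays moved. The work goes in short steps, Python scripts to look and compute and a shell command to move; the robot and the scene stay as the last step left them, time stands still between calls to the robot, and variables do not carry over. Pictures are saved under pics/ and viewed, at most 10 in all, crops included, and the job is handed in when it is done.

```bash
mkdir -p pics
cat > h.py <<'E'
import numpy as np, cv2
from bench import *
def cam(n):
    c=calibration(n); R=cv2.Rodrigues(np.array(c["rvec"],float))[0]; return np.array(c["K"]),R,np.array(c["tvec"]).ravel()
def world(n,depth):
    K,R,t=cam(n); v,u=np.mgrid[:400,:640]
    p=np.stack([(u-K[0,2])/K[0,0],(v-K[1,2])/K[1,1],np.ones(u.shape)],-1)*depth[...,None]
    return (p-t)@R
def save(n,im): cv2.imwrite("pics/"+n,im[...,::-1])
E
python3 - <<'E'
from h import *
for n in("scene","top"):
    im,d=grab_frame(n); save(n+"0.png",im); np.savez(n+"0.npz",im=im,d=d)
    K,R,t=cam(n); print(n,(-R.T@t).round(3),R[2].round(2),K[0,0])
o=get_obs(); print(o["clock"],o["tcp_pos"],o["orientation"],o["grip_width"],grip_point_offset)
E
```

```text
scene [ 0.92  -0.345  0.849] [-0.44  0.31 -0.84] 442.99324673593105
top [ 0.404 -0.047  0.878] [ 0.13 -0.02 -0.99] 402.61594827801747
0.1 [ 0.29506083 -0.60650507  0.23044465] [-3.05991412e+00 -7.04839834e-01  7.38277424e-04] 0.08544859362168385 -0.0187
```

View pics/top0.png

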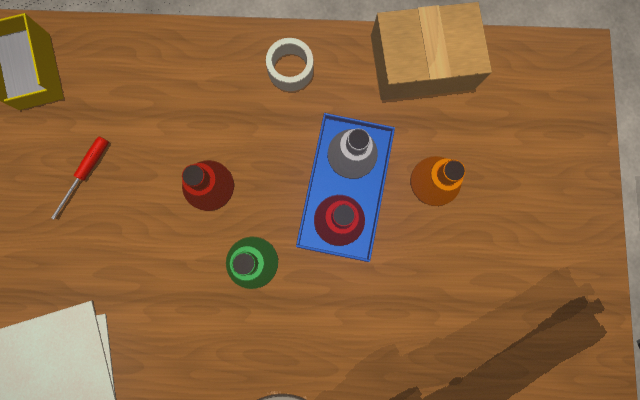

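View pics/scene0.png

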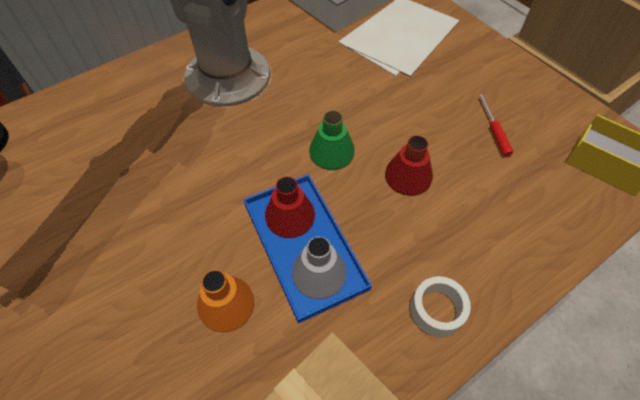

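Top view: base off the bottom at (280,400). The candidates are:
- Lone red at (208,185), on the bench.
- Red in the tray at (340,218).
- Grey in the tray at (353,152).
- Orange look-alike at (437,180) and green look-alike at (252,262).

The lone red is the one to pick and the tray red is the target: they are the only two red reducers, and only one stands in the blue tray. In the scene view they are at (410,165) and (290,205). I'll confirm with a crop and measure.

```bash
cat >> h.py <<'E'
ROI={"top":dict(loose=(178,155,240,215),tray=(310,190,370,248),grey=(322,120,382,184),green=(222,232,282,292),orange=(405,150,470,210)),
"scene":dict(loose=(380,130,440,195),tray=(260,172,320,240),grey=(288,232,350,300),green=(305,105,360,170),orange=(192,265,258,330))}
def caps(n,im,d,roi,zt):
    "black cap blob centre -> ray on plane z=zt; and depth height there"
    K,R,t=cam(n); W=world(n,d); x0,y0,x1,y1=roi
    m=np.zeros(d.shape,np.uint8); w=W[y0:y1,x0:x1]
    m[y0:y1,x0:x1]=(abs(w[...,2]-zt)<.008)&(im[y0:y1,x0:x1].max(-1)<95)&(np.ptp(im[y0:y1,x0:x1].astype(int),axis=-1)<40)
    c=max(cv2.findContours(m,0,2)[0],key=cv2.contourArea); (u,v),r=cv2.minEnclosingCircle(c)
    e=cv2.fitEllipse(c); u,v=e[0]
    C=-R.T@t; ray=R.T@np.array([(u-K[0,2])/K[0,0],(v-K[1,2])/K[1,1],1])
    s=(zt-C[2])/ray[2]; zz=np.median(W[...,2][m>0])
    return (C+s*ray)[:2],zz,np.array(e[1])*s/K[0,0],(u,v)
E
python3 - <<'E'
from h import *
for n in("top","scene"):
    f=np.load(n+"0.npz")
    for k,r in ROI[n].items():
        zt=.127 if k in("tray","grey") else .122
        try:
            p,z,s,px=caps(n,f["im"],f["d"],r,zt); print(n,k,p.round(4),"z",z.round(4),"cap",s.round(4),np.round(px,1))
        except Exception as e: print(n,k,e)
f=np.load("top0.npz")["im"][110:300,165:395]; g=np.load("scene0.npz")["im"][95:285,235:465]
save("crop.png",cv2.resize(np.hstack([f,g]),(800,330),interpolation=2))
E
```

```text
top loose [0.5469 0.1774] z 0.1231 cap [0.0357 0.0371] [192.6 175. ]
top tray [ 0.4773 -0.1095] z 0.1275 cap [0.0355 0.0369] [343.5 214.7]
top grey [ 0.6239 -0.1351] z 0.1274 cap [0.0347 0.0404] [357.7 139.1]
top green [0.3836 0.0745] z 0.1229 cap [0.036  0.0415] [243.3 263.2]
top orange [ 0.5689 -0.3229] z 0.1221 cap [0.0341 0.0366] [454.3 170.1]
scene loose [0.5493 0.1755] z 0.1215 cap [0.0262 0.035 ] [417.6 142.4]
scene tray [ 0.48   -0.1115] z 0.1266 cap [0.0283 0.0354] [286.1 184.7]
scene grey [ 0.6273 -0.1383] z 0.1265 cap [0.0333 0.0367] [318.6 246.4]
scene green [0.3898 0.0702] z 0.1212 cap [0.0335 0.0378] [332.7 118.6]
scene orange [ 0.5717 -0.3245] z 0.1216 cap [0.0309 0.0361] [213.2 280.5]
```

View pics/crop.png

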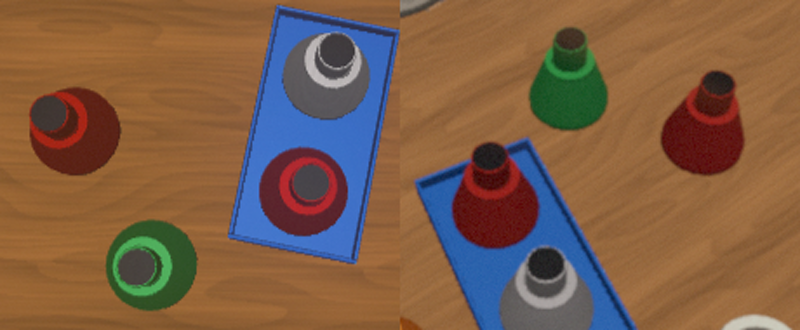

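The crop confirms it: lone red with its cap at crop (48,112), tray red at (310,182) next to the grey one. Heights come out at 0.122 and 0.127, and the red to grey spacing is 149 mm, all as specified. Averaging the two views gives loose (0.548, 0.1765) and tray (0.4785, -0.1105). Moving above the loose one.

```bash
python3 -m pendant '{"translation":[[0.3,1,0],[0.8,2.5,0],[1.5,4.7,0],[2.2,7,0],[3,9.3,0],[3.7,11.6,0],[4.5,14,0],[5.2,16.3,0],[6,18.6,0],[6.7,21,0],[7.5,23.2,0],[8.2,25.5,0]],"delta_rot":[[0,0,0],[0,0,0],[0,0,0],[0,0,0],[0,0,0],[0,0,0],[0,0,0],[0,0,0],[0,0,0],[0,0,0],[0,0,0],[0,0,0]]}' 1 40
python3 -m pendant '{"translation":[[0.7,2.2,0],[1.4,4.2,0],[1.8,5.5,0],[1.92,5.85,0],[1.92,5.85,0],[1.92,5.85,0]],"delta_rot":[[0,0,0],[0,0,0],[0,0,0],[0,0,0],[0,0,0],[0,0,0]]}'
python3 -c "
from h import *
o=get_obs();print(o['tcp_pos'],o['orientation'],o['joints'],((np.array([.548,.1765,.087])-o['tcp_pos'])/.025).round(2))"
```

```text
clock: 1.6
tcp_pos: [0.5006, 0.0321, 0.2312]
orientation: [3.061, 0.704, 0.0]
contact_force: [0.7, -0.9, 1.0]
grip_width: 0.0855
gripper_force: 0.0
clock: 2.35
tcp_pos: [0.5482, 0.1748, 0.2311]
orientation: [3.061, 0.702, -0.001]
contact_force: [-0.5, -0.2, 0.1]
grip_width: 0.0855
gripper_force: 0.0
[0.54820399 0.17478733 0.2310816 ] [ 3.06111060e+00  7.01599191e-01 -1.12319603e-03] [-0.07532326  0.34834938 -0.42977062  1.77530753  0.16532633  1.05431641
 -1.6846407 ] [-0.01  0.07 -5.76]
```

```bash
python3 -m pendant '{"translation":[[0,0.07,-0.6],[0,0.07,-1.6],[0,0.07,-2.8],[0,0.07,-3.8],[0,0.07,-4.6],[0,0.07,-5.2],[0,0.07,-5.6],[0,0.07,-5.75],[0,0.07,-5.75],[0,0.07,-5.75]],"delta_rot":[[0,0,0],[0,0,0],[0,0,0],[0,0,0],[0,0,0],[0,0,0],[0,0,0],[0,0,0],[0,0,0],[0,0,0]]}'
python3 -m pendant '{"translation":[[0,0,0],[0,0,0],[0,0,0],[0,0,0],[0,0,0],[0,0,0],[0,0,0],[0,0,0]],"delta_rot":[[0,0,0],[0,0,0],[0,0,0],[0,0,0],[0,0,0],[0,0,0],[0,0,0],[0,0,0]]}' 0 50
```

```text
clock: 3.6
tcp_pos: [0.5487, 0.1787, 0.0882]
orientation: [-3.061, -0.705, -0.002]
contact_force: [0.1, -0.9, -0.4]
grip_width: 0.0855
gripper_force: 0.0
clock: 4.6
tcp_pos: [0.5487, 0.1784, 0.0879]
orientation: [3.061, 0.705, 0.001]
contact_force: [0.4, -1.8, 4.1]
grip_width: 0.043
gripper_force: 50.2
```

```bash
python3 -m pendant '{"translation":[[0,0,0.2],[0,0,0.7],[0,0,1.5],[0,0,2.5],[0,0,3.5],[0,0,4.5],[0,0,5.5],[0,0,6.1],[0,0,6.4],[0,0,6.4],[0,0,6.4]],"delta_rot":[[0,0,0],[0,0,0],[0,0,0],[0,0,0],[0,0,0],[0,0,0],[0,0,0],[0,0,0],[0,0,0],[0,0,0],[0,0,0]]}'
python3 - <<'E'
from h import *
o=get_obs(); print(o["tcp_pos"],o["grip_width"],o["gripper_force"],o["moment"])
for n in("top","scene"):
    im,d=grab_frame(n); save(n+"1.png",im); np.savez(n+"1.npz",im=im,d=d)
save("two1.png",cv2.resize(np.hstack([np.load("top1.npz")["im"],np.load("scene1.npz")["im"]]),(800,250)))
E
```

```text
clock: 5.98
tcp_pos: [0.5478, 0.1783, 0.2466]
orientation: [3.061, 0.705, -0.003]
contact_force: [0.4, 0.0, -2.3]
grip_width: 0.0426
gripper_force: 51.1
[0.5478067  0.1782552  0.24657437] 0.042572529434719404 51.09076917171478 [-0.0075283   0.03815185 -0.03429025]
```

View pics/scene1.png

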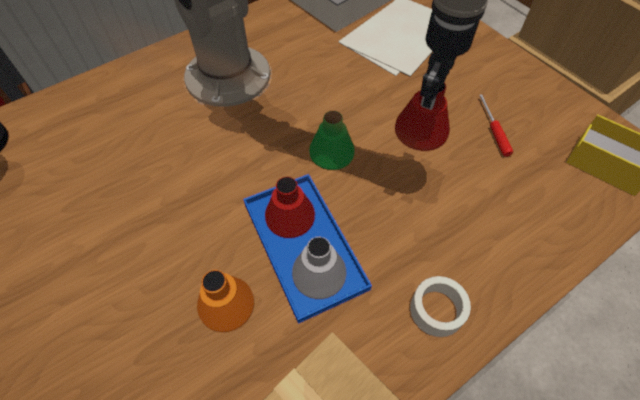

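The reducer is held upright at (425,115), and nothing else has moved. Moving over the tray red.

```bash
python3 -m pendant '{"translation":[[-0.1,-0.5,0],[-0.4,-1.6,0],[-0.8,-3.2,0],[-1.2,-5,0],[-1.6,-6.8,0],[-2.05,-8.6,0],[-2.4,-10.2,0],[-2.65,-11.1,0],[-2.75,-11.5,0],[-2.75,-11.5,0],[-2.75,-11.5,0],[-2.75,-11.5,0]],"delta_rot":[[0,0,0],[0,0,0],[0,0,0],[0,0,0],[0,0,0],[0,0,0],[0,0,0],[0,0,0],[0,0,0],[0,0,0],[0,0,0],[0,0,0]]}'
python3 - <<'E'
from h import *
from scipy.optimize import least_squares
o=get_obs(); print(o["tcp_pos"],o["grip_width"])
def red(im): 
    h=cv2.cvtColor(im,cv2.COLOR_RGB2HSV); return ((h[...,0]<6)|(h[...,0]>172))&(h[...,1]>130)&(h[...,2]>40)
def fit(P,z0):
    # taper: radius 55 at z0+.012 -> 33 at z0+.082
    z=P[:,2]-z0; P=P[(z>.02)&(z<.075)]; z=P[:,2]-z0; r=.055-(z-.012)*22/70
    f=lambda c:np.hypot(P[:,0]-c[0],P[:,1]-c[1])-r
    s=least_squares(f,P[:,:2].mean(0)+[-.02,.02],loss="soft_l1",f_scale=.002); return s.x.round(4),len(P),np.median(abs(s.fun)).round(4)
for n in("top","scene"):
    im,d=grab_frame(n); save(n+"2.png",im)
    W=world(n,d); W=W[red(im)&(d>0)]; t=o["tcp_pos"]
    P=W[(abs(W[:,:2]-t[:2])<.08).all(1)]
    print(n,"held",fit(P,t[2]-.0879))
    f=np.load(n+"0.npz"); W=world(n,f["d"]); W=W[red(f["im"])&(f["d"]>0)]
    for nm,c,z in(("tray",(.4785,-.1105),.005),("loose",(.548,.1765),0)):
        print(n,nm,fit(W[(abs(W[:,:2]-c)<.08).all(1)],z))
E
```

```text
clock: 7.58
tcp_pos: [0.4799, -0.1078, 0.2475]
orientation: [-3.06, -0.708, -0.0]
contact_force: [-0.5, 1.2, -1.6]
grip_width: 0.0426
gripper_force: 51.1
[ 0.4798509  -0.10783143  0.24753997] 0.04262495312641648
top held (array([ 0.4689, -0.0264]), 106, np.float64(0.0047))
top tray (array([ 0.4778, -0.1094]), 922, np.float64(0.0005))
top loose (array([0.5477, 0.1779]), 601, np.float64(0.0005))
scene held (array([ 0.4799, -0.1084]), 1448, np.float64(0.0007))
scene tray (array([ 0.48  , -0.1108]), 1013, np.float64(0.0007))
scene loose (array([0.5499, 0.1763]), 956, np.float64(0.0008))
```

View pics/scene2.png

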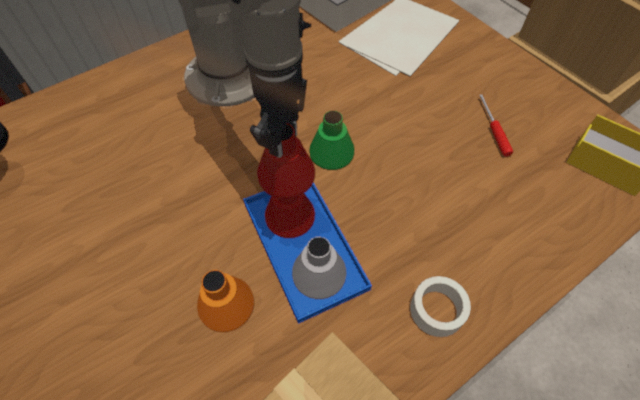

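The held reducer at (287,165) is over the tray red. In the same view the offset is only about 2.4 mm in y. I'll correct that and lower; seating is expected at TCP z ≈ 0.137.

```bash
python3 -m pendant '{"translation":[[0,-0.1,-0.1],[0,-0.1,-0.4],[0,-0.1,-0.8],[0,-0.1,-1.3],[0,-0.1,-1.8],[0,-0.1,-2.3],[0,-0.1,-2.8],[0,-0.1,-3.2],[0,-0.1,-3.6],[0,-0.1,-3.9],[0,-0.1,-4.0],[0,-0.1,-4.0]],"delta_rot":[[0,0,0],[0,0,0],[0,0,0],[0,0,0],[0,0,0],[0,0,0],[0,0,0],[0,0,0],[0,0,0],[0,0,0],[0,0,0],[0,0,0]]}'
```

```text
clock: 9.18
tcp_pos: [0.4796, -0.1115, 0.1476]
orientation: [3.061, 0.705, 0.0]
contact_force: [1.2, -0.3, -1.1]
grip_width: 0.0429
gripper_force: 51.1
```

No contact so far. The last 11 mm go slowly.

```bash
python3 -m pendant '{"translation":[[0,0,-0.1],[0,0,-0.2],[0,0,-0.28],[0,0,-0.34],[0,0,-0.38],[0,0,-0.4],[0,0,-0.4]],"delta_rot":[[0,0,0],[0,0,0],[0,0,0],[0,0,0],[0,0,0],[0,0,0],[0,0,0]]}'
```

```text
clock: 10.05
tcp_pos: [0.4796, -0.1115, 0.1375]
orientation: [-3.061, -0.705, -0.0]
contact_force: [1.0, -0.2, -1.8]
grip_width: 0.0426
gripper_force: 51.1
```

```bash
python3 -m pendant '{"translation":[[0,0,-0.02],[0,0,-0.04],[0,0,-0.06],[0,0,-0.06],[0,0,-0.06]],"delta_rot":[[0,0,0],[0,0,0],[0,0,0],[0,0,0],[0,0,0]]}'
```

```text
clock: 10.68
tcp_pos: [0.4797, -0.1115, 0.1367]
orientation: [3.061, 0.705, 0.0]
contact_force: [-3.1, 0.0, 5.6]
grip_width: 0.0429
gripper_force: 52.2
```

The force went from -1.8 to +5.6 N at z = 0.1367, right at the expected seat. Releasing and backing straight up.

```bash
python3 -m pendant '{"translation":[[0,0,0],[0,0,0],[0,0,0],[0,0,0],[0,0,0],[0,0,0],[0,0,0],[0,0,0]],"delta_rot":[[0,0,0],[0,0,0],[0,0,0],[0,0,0],[0,0,0],[0,0,0],[0,0,0],[0,0,0]]}' 1
python3 -m pendant '{"translation":[[0,0,0.2],[0,0,0.6],[0,0,1.2],[0,0,2],[0,0,3],[0,0,4],[0,0,5],[0.7,2,5],[1.5,4,5],[2,6,5],[2.2,7,5],[2.2,7,5]],"delta_rot":[[0,0,0],[0,0,0],[0,0,0],[0,0,0],[0,0,0],[0,0,0],[0,0,0],[0,0,0],[0,0,0],[0,0,0],[0,0,0],[0,0,0]]}'
python3 - <<'E'
from h import *
for n,r in(("top",(310,170,390,248)),("scene",(240,120,330,240))):
    im,d=grab_frame(n); save(n+"3.png",im)
    for k,rr,z in(("upper",r,.171),("grey",ROI[n]["grey"],.127)):
        try: print(n,k,[np.round(q,4) for q in caps(n,im,d,rr,z)])
        except Exception as e: print(n,k,e)
E
```

```text
clock: 11.68
tcp_pos: [0.4796, -0.1115, 0.136]
orientation: [3.061, 0.705, 0.0]
contact_force: [-0.2, -0.5, -1.0]
grip_width: 0.0853
gripper_force: 0.0
clock: 13.18
tcp_pos: [0.5347, 0.0661, 0.2621]
orientation: [-3.059, -0.712, -0.002]
contact_force: [-0.2, -0.3, -0.1]
grip_width: 0.086
gripper_force: 0.0
top upper [array([ 0.4769, -0.1102]), np.float64(0.1717), array([0.0356, 0.0374]), array([345.9399, 212.5561])]
top grey [array([ 0.6239, -0.1354]), np.float64(0.1275), array([0.0349, 0.0397]), array([357.8342, 139.0686])]
scene upper [array([ 0.4799, -0.1119]), np.float64(0.1707), array([0.0284, 0.036 ]), array([284.3789, 171.5413])]
scene grey [array([ 0.6273, -0.1383]), np.float64(0.1263), array([0.0327, 0.0372]), array([318.5728, 246.3197])]
```

View pics/scene3.png

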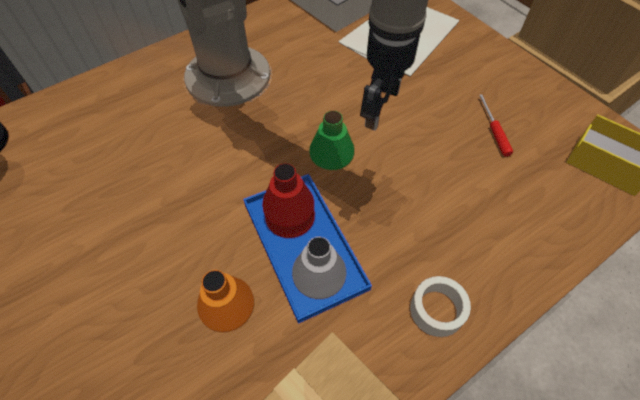

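The nested pair stands upright at (287,205) with its cap at z = 0.171, which is fully seated. The grey one at (318,246) hasn't moved, and the gripper is clear.

```bash
python3 -c "
from bench import *
print(hand_in())"
```

```text
the job is handed in; nothing more can be done
None
```

The lone red reducer is nested fully down and upright on the red one in the tray, the bare-metal one has not moved, and I handed the job in at about 13 s of the 38 s limit.

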